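Reorder the soaps with the tray buttons

ROBOT

A 6-joint arm with a two-finger parallel gripper is mounted at the origin on a cart in front of the work surface, level with it; the furniture and walls round the work are solid. World frame = base frame: x ahead of the robot, y to its left, z up, the work surface at z = 0. Lengths are in m, angles in degrees, forces in N, time in s.
With the tool pointing down it reaches from about 0.35 to 0.975 m from the base axis. Payload 17.4 kg.
Tool frame: the origin (TCP) lies between the finger pads; the fingertips stand 17 mm ahead of it and the grasp point (between the pads) lies 2 mm behind it; z points along the fingers, y is the line along which they close (so a half turn about z gives the same grasp; the last joint's range is limited). The gripper opens to 85 mm and grips with 20 to 120 N. Pads are 22 mm wide; open, the fingers measure 114 mm over their backs; the gripper's body (76 mm by 85 mm) begins 54 mm behind the grasp point. The pads swing forward as they close: fully open they stand 13 mm farther back than shut.
Start: joints at [-76.478, 6.646, 82.598, -0, 90.757, -2.166], TCP at [0.183, -0.65, 0.248] pointing down, gripper open.
Joint ranges: [-162.19, 162.19], [-47.58, 125.68], [4.15, 143.07], [-65.23, 245.23], [0.69, 171.88], [-170.13, 170.13]. Speed limits (degrees/s): [108.29, 108.29, 127.2, 180, 180, 180].

INTERFACE

Orientations are given as a 3x3 rotation matrix whose columns are the frame's x, y, z axes.
In Python, from cell import robot gives the robot as it stands.
- The arm moves only by the tool jog_arm, never from a script. Its argument "series" is a list of rows, each a list of 7 numbers: the turn, a rotation vector about the tool's x, y, z in rad, then the shift along the tool's x, y, z in cm, then the finger opening in cm, from 0 to 8.54. In form: [[rx, ry, rz, tx, ty, tz, claw], ...]. A call has 1 to 20 rows; each row shifts and turns the commanded pose from where the row before left it, along the tool's axes as they then stand; what a row does not reach is not made up. A row lasts 1/10 s, in which the tool goes at most 50 mm and 8.59 degrees, less where a joint would pass 70% of its speed; a pose out of reach is approached as far as the arm can. A call is refused whole if a number of a shift passes 5 or a number of a turn 0.15, either way. A call with a gripper value outside its range is refused whole. The fingers move at their own pace and stop on an object; "newtons" is the grip in N (left out, the last holds). Time passes only in rows, so rows that do not move let the fingers close. It gives the time, the measured TCP pose, the force, the opening and the grip force at its end, in the units of the state.
- robot.state(): the state, without advancing time (a new reading comes with each control period).
- robot.camera(name): name is "scene" or "top" or "wrist"; returns a dict with "pixels" (480x640x3 uint8, red, green, blue), "fx", "fy", "cx", "cy" (pixels), "dist" ([k1, k2, p1, p2, k3] as OpenCV has them; the pictures are not rectified), "rvec" (rotation vector, rad) and "tvec" (3), from world to camera coordinates, as OpenCV has them. Camera axes: x right, y down, z forward; pixel columns grow to the right and rows downward; lengths in m; the calibration is good to about 2 mm. A picture is of the moment at which its call begins. There is no depth.
- robot.hand_in(): hands the job in; it is judged then, once.
The state is a dict: "t": time; "qpos": joint angles; "joint_velocities": joint speeds; "tau": joint torques, N m; "ee_pos": TCP position; "tcp_rot": TCP orientation; "wrist_force": force on the tool from outside, world axes, zero at the start; "ft_torque": the same for the moment, N m; "gripper_width": finger opening in m; "finger_force": force on a finger pad.
Only numpy, scipy, OpenCV 4.12 (cv2) and the standard library are available. Lean on these libraries where they do the work, as an engineer would, in place of code of your own. Each camera call takes 0.05 s, during which the arm holds its last target. There are 200 camera calls.

TASK

The soaps are running out: order more of them, most urgent first. With shut fingertips, lightly press down the red button on the green soap's tray, then the one on the pink soap's tray, then the one on the cream soap's tray (purple band), each until it is down and stays down. Leave the nail brush's button up, and do not pick up or shift any of the goods.

Things in the scene. Friction and masses are not known exactly. Their poses are not given: they have to be found in the camera images.
- green_tray: Fixed tray of the green soap: dark wooden board 150x100x10 mm (x, y, z); origin at the centre of its underside, -x end roughly towards the robot. At x = -45 mm a white round housing (44 mm wide, top 24 mm over the sideboard) holds a red cap; the green soap lies loose at x = +30 mm. The four trays and buttons look alike; only the product tells them apart.
- green_button_top (a point): Centre of the flat top of the red cap (30 mm across) of the button on the green soap's tray; 37 mm over the sideboard when up, 28 mm when fully down (the point moves with the cap).
- green_button (a joint): How far the red cap on the green soap's tray is pressed, straight down: 0 up (as at the start), 0.009 m at its stop. It has no spring: it yields at about 2.5 N, is a little harder to move fast (8 N more per m/s), and stays where it is left.
- green_soap: Wrapped soap bar, green with a pale patterned band, 53x78x26 mm (x, y, z), loose, 0.04 to 0.13 kg, lying on its tray with its long side along the tray's y; origin at the centre of its underside.
- pink_tray: Fixed tray of the pink soap: dark wooden board 150x100x10 mm (x, y, z); origin at the centre of its underside, -x end roughly towards the robot. At x = -45 mm a white round housing (44 mm wide, top 24 mm over the sideboard) holds a red cap; the pink soap lies loose at x = +30 mm. The four trays and buttons look alike; only the product tells them apart.
- pink_button_top (a point): Centre of the flat top of the red cap (30 mm across) of the button on the pink soap's tray; 37 mm over the sideboard when up, 28 mm when fully down (the point moves with the cap).
- pink_button (a joint): How far the red cap on the pink soap's tray is pressed, straight down: 0 up (as at the start), 0.009 m at its stop. It has no spring: it yields at about 2.5 N, is a little harder to move fast (8 N more per m/s), and stays where it is left.
- pink_soap: Wrapped soap bar, pink with a pale patterned band, 53x78x26 mm (x, y, z), loose, 0.04 to 0.13 kg, lying on its tray with its long side along the tray's y; origin at the centre of its underside.
- cream_tray: Fixed tray of the cream soap: dark wooden board 150x100x10 mm (x, y, z); origin at the centre of its underside, -x end roughly towards the robot. At x = -45 mm a white round housing (44 mm wide, top 24 mm over the sideboard) holds a red cap; the cream soap lies loose at x = +30 mm. The four trays and buttons look alike; only the product tells them apart.
- cream_button_top (a point): Centre of the flat top of the red cap (30 mm across) of the button on the cream soap's tray; 37 mm over the sideboard when up, 28 mm when fully down (the point moves with the cap).
- cream_button (a joint): How far the red cap on the cream soap's tray is pressed, straight down: 0 up (as at the start), 0.009 m at its stop. It has no spring: it yields at about 2.5 N, is a little harder to move fast (8 N more per m/s), and stays where it is left.
- cream_soap: Wrapped soap bar, cream-yellow with a purple band, 53x78x26 mm (x, y, z), loose, 0.04 to 0.13 kg, lying on its tray with its long side along the tray's y; origin at the centre of its underside.
- brush_tray: Fixed tray of the nail brush: dark wooden board 150x100x10 mm (x, y, z); origin at the centre of its underside, -x end roughly towards the robot. At x = -45 mm a white round housing (44 mm wide, top 24 mm over the sideboard) holds a red cap; the nail brush lies loose at x = +30 mm. The four trays and buttons look alike; only the product tells them apart.
- brush_button_top (a point): Centre of the flat top of the red cap (30 mm across) of the button on the nail brush's tray; 37 mm over the sideboard when up, 28 mm when fully down (the point moves with the cap).
- brush_button (a joint): How far the red cap on the nail brush's tray is pressed, straight down: 0 up (as at the start), 0.009 m at its stop. It has no spring: it yields at about 2.5 N, is a little harder to move fast (8 N more per m/s), and stays where it is left.
- nail_brush: Wooden nail brush lying bristles down, 36x92x33 mm (x, y, z), loose, 0.04 to 0.13 kg, lying on its tray with its long side along the tray's y; origin at the centre of its underside.
- candle: Loose candle in a glass, 70 mm across, 78 mm high, standing behind the trays; origin at the centre of its underside. A bystander.
- scent_bottle: Loose square cream-coloured scent flask with a gilt cap, 44x62x120 mm, standing behind the trays; origin at the centre of its underside. A bystander.
Mind the look-alikes: they are no part of the job. Leave any orange look-alike of the nail_brush alone.

How it is judged (in metres and radians):
On the way, in this order (a step that is already met when the one before it is completed fails the run):
1. the fingers press down the button on the green soap's tray (more than 5 of its 9 mm) (value of joint green_button above 0.005 m and contact force between the fingers and green_tray above 0.2 N), for 0.02 s.
2. the fingers press down the button on the pink soap's tray (more than 5 of its 9 mm) (value of joint pink_button above 0.005 m and contact force between the fingers and pink_tray above 0.2 N), for 0.02 s.
3. the fingers press down the button on the cream soap's tray (more than 5 of its 9 mm) (value of joint cream_button above 0.005 m and contact force between the fingers and cream_tray above 0.2 N), for 0.02 s.
At the end, for the whole second after the job is handed in: The buttons of the green, pink and cream soaps are down (more than 5 of 9 mm), the nail brush's button is up (less than 2 mm down), and the soaps, nail brush, candle and scent bottle are at rest within 15 mm of where they started (value of joint each of green_button, pink_button, cream_button above 0.005 m and value of joint brush_button below 0.002 m and distance of each of green_soap, pink_soap, cream_soap, nail_brush, candle, scent_bottle from where it was at the start of the episode below 0.015 m and linear speed of each of green_soap, pink_soap, cream_soap, nail_brush, candle, scent_bottle below 0.02 m/s); the robot touches nothing.
It fails at once if the pink soap's button goes down (2 mm) before the green soap's is down (value of joint pink_button above 0.002 m and value of joint green_button below 0.005 m).
It fails at once if the cream soap's button goes down (2 mm) before the pink soap's is down (value of joint cream_button above 0.002 m and value of joint pink_button below 0.005 m).
It fails at once if the nail brush's button is pressed (2 mm) (value of joint brush_button above 0.002 m).
It fails at once if a tray or its button is pressed with more than 25 N (contact force between any of the fingers, the arm and green_tray above 25 N or contact force between any of the fingers, the arm and pink_tray above 25 N or contact force between any of the fingers, the arm and cream_tray above 25 N or contact force between any of the fingers, the arm and brush_tray above 25 N).
It fails at once if any of the goods (soaps, nail brush, candle, scent bottle) is picked up or shifted by more than 15 mm (distance of any of green_soap, pink_soap, cream_soap, nail_brush, candle, scent_bottle from where it was at the start of the episode above 0.015 m).
It also fails if it takes over 45 s, if anything falls off the work surface, if the arm or the gripper's body presses on something with over 40 N, if the wrist force passes 120 N, or if a joint passes its speed limit or range.

## Working session

There is one attempt and no reset: what is moved stays moved. The work goes in short steps, Python scripts to look and compute and a tool call to move; the robot and the scene stay as the last step left them, time stands still between calls to the robot, and variables do not carry over. Pictures are saved under pics/ and viewed, at most 10 in all, crops included, and the job is handed in when it is done.

Besides the shell and the picture viewer there is one more tool, called after "Call:" as a command line: name --pt "numbers of a row" for each row, then --argument value for the rest. jog_arm: Moves the arm, as the interface text tells. Its arguments: {"type":"object","properties":{"series":{"type":"array","items":{"type":"array","items":{"type":"number"}}},"newtons":{"type":"number"}},"required":["series"]}

```bash
mkdir -p pics; python3 - <<'E'
from cell import robot
import cv2
for n in("scene","top"):
    c=robot.camera(n); cv2.imwrite(f"pics/{n}0.png",c["pixels"][:,:,::-1]); print(n,c["rvec"],c["tvec"],c["fx"],c["dist"])
s=robot.state();print(s["t"],s["ee_pos"],s["tcp_rot"],s["gripper_width"],s["wrist_force"])
E
```

```text
scene [ 0.7040044  -2.30085127  1.44191528] [0.50089736 0.14457967 0.93359578] 448.1548727710799 [-0.00303158  0.          0.          0.          0.        ]
top [ 2.16426611 -2.12986099  0.12550285] [0.04402676 0.54471102 1.32593143] 585.2829458847173 [-0.13960464  0.          0.          0.          0.        ]
0.1 [ 0.18244597 -0.64971629  0.24760202] [[ 9.62769787e-01  2.70322519e-01 -2.69378519e-04]
 [ 2.70322652e-01 -9.62769214e-01  1.05074754e-03]
 [ 2.46913757e-05 -1.08444710e-03 -9.99999412e-01]] 0.08530269110173073 [-0.47660612  0.44040399 -0.20043333]
```

View pics/scene0.png

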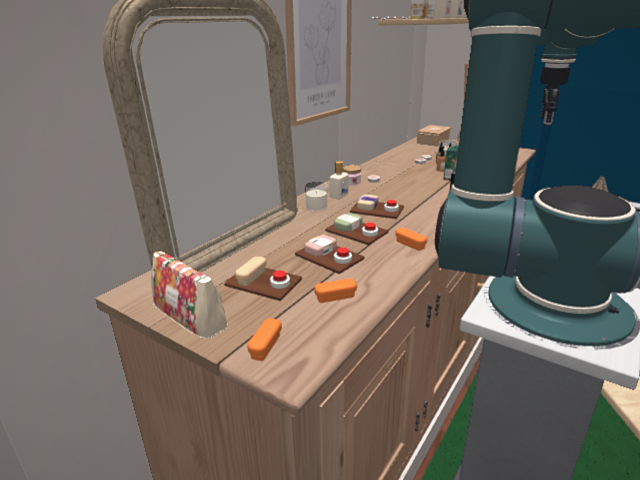

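View pics/top0.png

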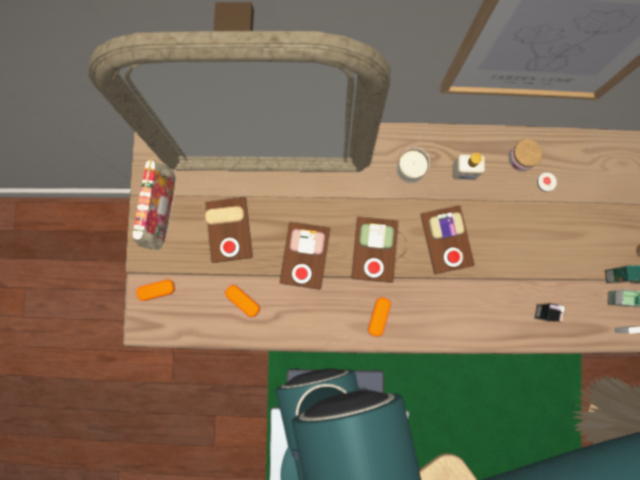

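The top view shows the caps of the brush at (229,247), pink at (302,273), green at (374,267) and cream at (453,257). The scene view shows the same order, with cream farthest away at (391,205). A small red-topped jar at (547,182) and three orange brushes are only distractors.

```bash
cat > h.py <<'E'
import cv2,numpy as np
def reds(c):
    h=cv2.cvtColor(c["pixels"],cv2.COLOR_RGB2HSV)
    m=(((h[...,0]<4)|(h[...,0]>174))&(h[...,1]>170)&(h[...,2]>100)).astype(np.uint8)
    n,_,st,ce=cv2.connectedComponentsWithStats(m)
    return [(ce[i],st[i,4]) for i in range(1,n) if st[i,4]>25]
def K(c): return np.array([[c["fx"],0,c["cx"]],[0,c["fy"],c["cy"]],[0,0,1.]])
def und(c,uv): return cv2.undistortPoints(np.array([[uv]],float),K(c),np.array(c["dist"]))[0,0]
def P(c): return np.c_[cv2.Rodrigues(np.array(c["rvec"]))[0],np.array(c["tvec"])]
def ray(c,uv,z):
    p=P(c);R=p[:,:3];o=-R.T@p[:,3];d=R.T@np.r_[und(c,uv),1]
    return o+d*(z-o[2])/d[2]
E
python3 - <<'E'
from h import *
from cell import robot
a=robot.camera("top");b=robot.camera("scene")
A=[(u,n,ray(a,u,.035)) for u,n in reds(a)];B=[(u,n,ray(b,u,.035)) for u,n in reds(b)]
for u,n,p in A:
    print("top",u.round(1),n,p.round(4))
    for v,m,q in B:
        if np.hypot(*(p-q)[:2])<.03:
            X=cv2.triangulatePoints(P(a),P(b),und(a,u),und(b,v))[:,0];print("   scene",v.round(1),m,q.round(4),"tri",(X[:3]/X[3]).round(4))
s=robot.state();print(s["t"],s["qpos"])
E
```

```text
top [228.7 246.6] 80 [0.5245 0.2643 0.035 ]
   scene [279.1 275. ] 102 [0.5227 0.2688 0.035 ] tri [0.5253 0.2651 0.0322]
top [453.4 256.4] 84 [ 0.5094 -0.2604  0.035 ]
   scene [391.2 202.3] 41 [ 0.5082 -0.2575  0.035 ] tri [ 0.5096 -0.2607  0.0336]
top [373.7 267.2] 75 [ 0.4817 -0.0743  0.035 ]
   scene [369.7 225.7] 57 [ 0.4804 -0.07    0.035 ] tri [ 0.4823 -0.0743  0.0329]
top [301. 273.] 69 [0.4656 0.0937 0.035 ]
   scene [342.5 251.3] 80 [0.4638 0.0975 0.035 ] tri [0.4659 0.0939 0.0328]
0.2 [-7.64778337e+01  6.66304810e+00  8.26212239e+01  1.65307880e-03
  9.07555981e+01 -2.16613234e+00]
```

Call:
jog_arm --pt "0 0 0 2.2 -2.35 0.5 0" --pt "0 0 0 2.2 -2.35 0.5 0" --pt "0 0 0 2.2 -2.35 0.5 0" --pt "0 0 0 2.2 -2.35 0.5 0" --pt "0 0 0 2.2 -2.35 0.5 0" --pt "0 0 0 2.2 -2.35 0.5 0" --pt "0 0 0 2.2 -2.35 0.5 0" --pt "0 0 0 2.2 -2.35 0.5 0" --pt "0 0 0 2.2 -2.35 0.5 0" --pt "0 0 0 2.2 -2.35 0.5 0" --pt "0 0 0 2.2 -2.35 0.5 0" --pt "0 0 0 2.2 -2.35 0.5 0" --pt "0 0 0 2.2 -2.35 0.5 0" --pt "0 0 0 2.2 -2.35 0.5 0" --pt "0 0 0 2.2 -2.35 0.5 0" --pt "0 0 0 2.2 -2.35 0.5 0" --pt "0 0 0 2.2 -2.35 0.5 0" --pt "0 0 0 2.2 -2.35 0.5 0" --pt "0 0 0 2.2 -2.35 0.5 0" --pt "0 0 0 0 0 0 0" --newtons 20

```text
t: 2.2
ee_pos: [0.4649, -0.1044, 0.1526]
tcp_rot: [[0.962, 0.273, -0.001], [0.273, -0.962, 0.001], [-0.0, -0.001, -1.0]]
wrist_force: [0.5, -0.8, 0.0]
gripper_width: -0.0002
finger_force: 0.0
```

```bash
cat > go.py <<'E'
import sys,numpy as np
from cell import robot
s=robot.state();d=np.array([float(v) for v in sys.argv[1:4]])-s["ee_pos"]
print(s["t"],np.round(s["ee_pos"],4),"tool cm",(np.array(s["tcp_rot"]).T@d*100).round(2),np.round(s["wrist_force"],2),s["gripper_width"])
E
python3 go.py .482 -.0743 .075; python3 - <<'E'
from cell import robot
import cv2
for n in("wrist",):
    c=robot.camera(n); cv2.imwrite(f"pics/{n}1.png",c["pixels"][:,:,::-1])
E
```

```text
2.2 [ 0.4649 -0.1044  0.1526] tool cm [ 2.47 -2.42  7.76] [ 0.47 -0.84  0.05] -0.00018631276126428861
```

View pics/wrist1.png

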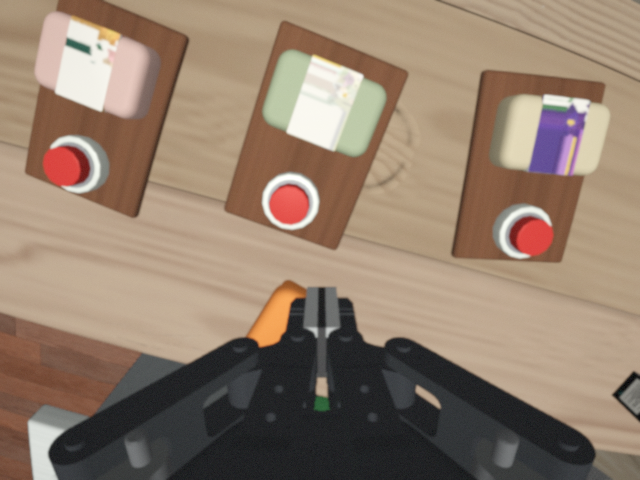

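The wrist view confirms that the green soap is on the middle tray, with its cap at (289,204). The pink cap is at left (67,167), the cream cap at right (532,236), and the fingers are shut. I'll check the cap positions from this camera and move above the green one.

Call:
jog_arm --pt "0 0 0 0.82 -0.81 1 0" --pt "0 0 0 0.82 -0.81 2 0" --pt "0 0 0 0.82 -0.81 2 0" --pt "0 0 0 0 0 1.8 0" --pt "0 0 0 0 0 0.5 0" --pt "0 0 0 0 0 0 0" --pt "0 0 0 0 0 0 0"

```text
t: 2.95
ee_pos: [0.4816, -0.0773, 0.0811]
tcp_rot: [[0.963, 0.27, 0.001], [0.27, -0.963, -0.0], [0.001, 0.0, -1.0]]
wrist_force: [0.2, -0.6, -0.4]
gripper_width: 0.0001
finger_force: 0.0
```

```bash
python3 go.py .482 -.0743 .054; python3 - <<'E'
from h import *
from cell import robot
c=robot.camera("wrist"); cv2.imwrite("pics/w2.png",c["pixels"][:,:,::-1])
for u,n in reds(c): print(u.round(1),n,ray(c,u,.036).round(4))
E
```

```text
2.95 [ 0.4816 -0.0773  0.0811] tool cm [ 0.12 -0.28  2.71] [ 0.22 -0.58 -0.44] 5.88275038211286e-05
[ 19.7 221.4] 1830 [0.4702 0.0902 0.036 ]
[315.7 268.3] 1740 [ 0.4881 -0.0735  0.036 ]
[620.9 304.6] 1557 [ 0.5134 -0.2559  0.036 ]
```

View pics/w2.png

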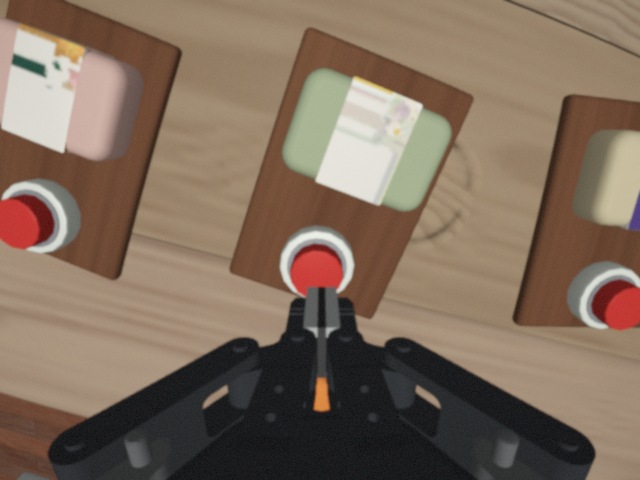

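The cap sits at (316,268), just ahead of the fingertips, and the pink cap is still up at left. I'll go down in small steps, watching the force.

Call:
jog_arm --pt "0 0 0 0.2 -0.25 1 0" --pt "0 0 0 0 0 1 0" --pt "0 0 0 0 0 0.2 0" --pt "0 0 0 0 0 0.2 0" --pt "0 0 0 0 0 0.2 0" --pt "0 0 0 0 0 0.2 0" --pt "0 0 0 0 0 0.2 0" --pt "0 0 0 0 0 0 0" --pt "0 0 0 0 0 0 0"

```text
t: 3.9
ee_pos: [0.4826, -0.074, 0.0503]
tcp_rot: [[0.963, 0.27, 0.0], [0.27, -0.963, 0.0], [0.0, 0.0, -1.0]]
wrist_force: [-0.2, 0.1, 0.7]
gripper_width: 0.0003
finger_force: 0.0
```

```bash
python3 go.py .483 -.074 .045
```

```text
3.9 [ 0.4826 -0.074   0.0503] tool cm [0.04 0.01 0.53] [-0.23  0.15  0.69] 0.00030249916441819886
```

Call:
jog_arm --pt "0 0 0 0 0 0.2 0" --pt "0 0 0 0 0 0.2 0" --pt "0 0 0 0 0 0 0"

```text
t: 4.2
ee_pos: [0.4825, -0.074, 0.046]
tcp_rot: [[0.963, 0.27, -0.0], [0.27, -0.963, 0.0], [-0.0, -0.0, -1.0]]
wrist_force: [-0.0, 0.5, 0.6]
gripper_width: 0.0002
finger_force: 0.0
```

```bash
python3 go.py .483 -.074 .045
```

```text
4.2 [ 0.4825 -0.074   0.046 ] tool cm [0.04 0.01 0.1 ] [-0.03  0.47  0.6 ] 0.00021324431563176914
```

Call:
jog_arm --pt "0 0 0 0 0 0.1 0" --pt "0 0 0 0 0 0 0"

```text
t: 4.4
ee_pos: [0.4825, -0.074, 0.0452]
tcp_rot: [[0.963, 0.27, -0.0], [0.27, -0.963, 0.0], [-0.0, -0.0, -1.0]]
wrist_force: [0.1, -0.6, -0.3]
gripper_width: -0.0001
finger_force: 0.0
```

```bash
python3 go.py .483 -.074 .045;python3 - <<'E'
from h import *
from cell import robot
a=robot.camera("wrist");b=robot.camera("scene")
im=np.vstack([cv2.resize(a["pixels"][200:340,220:420],(800,300)[:1]+(300,)),cv2.resize(b["pixels"][150:290,300:440],(800,300))])
im=np.hstack([cv2.resize(a["pixels"][200:350,230:430],(400,300)),cv2.resize(b["pixels"][170:260,310:430],(400,300))])
cv2.imwrite("pics/p3.png",im[:,:,::-1])
E
```

```text
4.4 [ 0.4825 -0.074   0.0452] tool cm [0.05 0.01 0.02] [ 0.13 -0.56 -0.27] -0.00014651913875821554
```

View pics/p3.png

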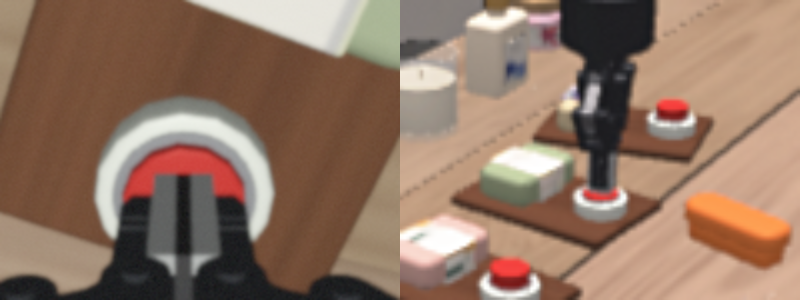

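The wrist crop shows the fingertips on the green cap. In the scene crop that cap stands clearly lower than the pink and cream ones. I'll step down slightly to feel for the stop.

Call:
jog_arm --pt "0 0 0 0 0 0.1 0" --pt "0 0 0 0 0 0 0"

```text
t: 4.7
ee_pos: [0.4826, -0.074, 0.045]
tcp_rot: [[0.963, 0.27, -0.0], [0.27, -0.963, -0.0], [-0.0, -0.0, -1.0]]
wrist_force: [-5.1, 0.6, 10.3]
gripper_width: -0.0001
finger_force: 5.3
```

```bash
python3 go.py .483 -.074 .045
```

```text
4.7 [ 0.4826 -0.074   0.045 ] tool cm [ 0.04  0.01 -0.  ] [-5.06  0.63 10.33] -0.00014826154935766972
```

The stop is reached: 10 N with the TCP at 45 mm. On to the pink tray.

Call:
jog_arm --pt "0 0 0 0 0 -1 0" --pt "0 0 0 0 0 -3 0" --pt "0 0 0 0.36 -2 0 0" --pt "0 0 0 0.36 -2.1 0 0" --pt "0 0 0 0.37 -2.1 0 0" --pt "0 0 0 0.37 -2.1 0 0" --pt "0 0 0 0.37 -2.1 0 0" --pt "0 0 0 0.37 -2.1 0 0" --pt "0 0 0 0.37 -2.1 0 0" --pt "0 0 0 0.37 -2 0 0" --pt "0 0 0 0 0 0 0" --pt "0 0 0 0 0 0 0"

```text
t: 5.9
ee_pos: [0.466, 0.0939, 0.0846]
tcp_rot: [[0.962, 0.271, 0.0], [0.271, -0.962, -0.0], [0.0, 0.0, -1.0]]
wrist_force: [-0.6, 0.0, -0.6]
gripper_width: -0.0003
finger_force: 0.0
```

```bash
python3 go.py .466 .094 .046
```

```text
5.9 [0.466  0.0939 0.0846] tool cm [ 0.   -0.01  3.86] [-0.59  0.05 -0.58] -0.0002907474907700368
```

Call:
jog_arm --pt "0 0 0 0 0 1 0" --pt "0 0 0 0 0 1 0" --pt "0 0 0 0 0 0.5 0" --pt "0 0 0 0 0 0.2 0" --pt "0 0 0 0 0 0.2 0" --pt "0 0 0 0 0 0.2 0" --pt "0 0 0 0 0 0.2 0" --pt "0 0 0 0 0 0.2 0" --pt "0 0 0 0 0 0.2 0" --pt "0 0 0 0 0 0.2 0" --pt "0 0 0 0 0 0 0"

```text
t: 7.0
ee_pos: [0.466, 0.0938, 0.0451]
tcp_rot: [[0.963, 0.27, -0.0], [0.27, -0.963, 0.0], [0.0, -0.0, -1.0]]
wrist_force: [-0.2, -0.3, -0.3]
gripper_width: 0.0
finger_force: 0.0
```

```bash
python3 go.py .466 .094 .045
```

```text
7.0 [0.466  0.0938 0.0451] tool cm [ 0.01 -0.02  0.01] [-0.16 -0.26 -0.3 ] 6.313269445503618e-06
```

Call:
jog_arm --pt "0 0 0 0 0 0.1 0" --pt "0 0 0 0 0 0 0"

```text
t: 7.2
ee_pos: [0.4661, 0.0939, 0.0449]
tcp_rot: [[0.963, 0.27, 0.0], [0.27, -0.963, 0.0], [0.0, -0.0, -1.0]]
wrist_force: [-4.2, -1.7, 9.9]
gripper_width: -0.0002
finger_force: 5.2
```

```bash
python3 go.py .466 .094 .045
```

```text
7.2 [0.4661 0.0939 0.0449] tool cm [-0.01 -0.01 -0.01] [-4.17 -1.75  9.93] -0.0002239596433444841
```

Pink is at its stop too. On to cream.

Call:
jog_arm --pt "0 0 0 0 0 -1 0" --pt "0 0 0 0 0 -3 0" --pt "0 0 0 -0.38 2.5 0 0" --pt "0 0 0 -0.38 2.5 0 0" --pt "0 0 0 -0.38 2.5 0 0" --pt "0 0 0 -0.38 2.5 0 0" --pt "0 0 0 -0.38 2.5 0 0" --pt "0 0 0 -0.38 2.5 0 0" --pt "0 0 0 -0.38 2.5 0 0" --pt "0 0 0 -0.38 2.5 0 0" --pt "0 0 0 -0.38 2.5 0 0" --pt "0 0 0 -0.38 2.5 0 0" --pt "0 0 0 -0.38 2.6 0 0" --pt "0 0 0 -0.4 2.6 0 0" --pt "0 0 0 -0.4 2.6 0 0" --pt "0 0 0 -0.4 2.5 0 0" --pt "0 0 0 0 0 0 0" --pt "0 0 0 0 0 0 0"

```text
t: 9.0
ee_pos: [0.5096, -0.2607, 0.0844]
tcp_rot: [[0.963, 0.27, -0.0], [0.27, -0.963, 0.0], [-0.0, -0.0, -1.0]]
wrist_force: [-0.4, 0.4, -0.6]
gripper_width: -0.0002
finger_force: 0.0
```

```bash
python3 go.py .5096 -.2605 .045
```

```text
9.0 [ 0.5096 -0.2607  0.0844] tool cm [ 0.01 -0.02  3.94] [-0.43  0.43 -0.62] -0.00021678571551751857
```

Call:
jog_arm --pt "0 0 0 0 0 1 0" --pt "0 0 0 0 0 1 0" --pt "0 0 0 0 0 0.5 0" --pt "0 0 0 0 0 0.2 0" --pt "0 0 0 0 0 0.2 0" --pt "0 0 0 0 0 0.2 0" --pt "0 0 0 0 0 0.2 0" --pt "0 0 0 0 0 0.2 0" --pt "0 0 0 0 0 0.2 0" --pt "0 0 0 0 0 0.2 0" --pt "0 0 0 0 0 0.1 0" --pt "0 0 0 0 0 0 0"

```text
t: 10.2
ee_pos: [0.5098, -0.2607, 0.045]
tcp_rot: [[0.963, 0.27, 0.0], [0.27, -0.963, -0.0], [0.0, 0.0, -1.0]]
wrist_force: [-2.6, 3.9, 10.4]
gripper_width: -0.0
finger_force: 5.1
```

```bash
python3 go.py .5096 -.2605 .045
```

```text
10.2 [ 0.5098 -0.2607  0.045 ] tool cm [-0.02 -0.02 -0.  ] [-2.56  3.86 10.35] -1.550793615193633e-05
```

The cream button is at its stop. I'll lift clear and take a look.

Call:
jog_arm --pt "0 0 0 0 0 -1 0" --pt "0 0 0 0 0 -3 0" --pt "0 0 0 0 0 -4 0" --pt "0 0 0 0 0 -4 0" --pt "0 0 0 0 0 0 0" --pt "0 0 0 0 0 0 0" --pt "0 0 0 0 0 0 0"

```text
t: 10.9
ee_pos: [0.5093, -0.2605, 0.1633]
tcp_rot: [[0.963, 0.27, -0.001], [0.27, -0.963, 0.0], [-0.001, -0.001, -1.0]]
wrist_force: [-1.0, -0.3, -0.9]
gripper_width: 0.0001
finger_force: 0.0
```

```bash
python3 go.py .5096 -.2605 .165; python3 - <<'E'
from cell import robot
import cv2
c=robot.camera("scene"); cv2.imwrite("pics/s4.png",cv2.resize(c["pixels"][160:310,220:420],(800,600))[:,:,::-1])
E
```

```text
10.9 [ 0.5093 -0.2605  0.1633] tool cm [ 0.03  0.01 -0.17] [-0.97 -0.33 -0.89] 0.00011106784112429406
```

View pics/s4.png

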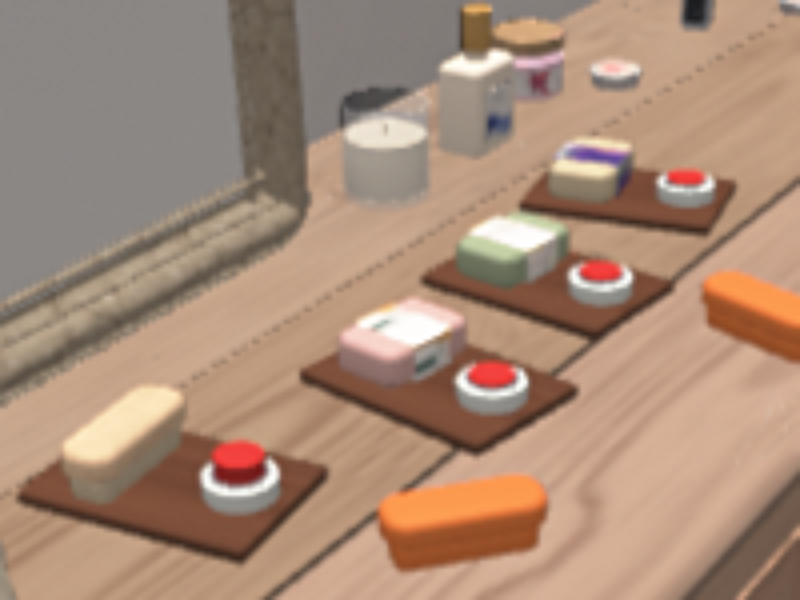

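The caps at (492,376) pink, (602,273) green and (688,179) cream are down. The brush's cap at (240,460) is up, and the goods look unmoved.

```bash
python3 -c "
from cell import robot
print(robot.hand_in())"
```

```text
the job is handed in; nothing more can be done
None
```

I pressed the green, pink and cream soap buttons down in that order, each to its stop at about 10 N; the nail brush's button is still up, the goods look unmoved in the last picture, and the job is handed in (no verdict was returned).

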